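# Draw a vacuum under the seal tester's cover and hold it at the mark

### The arm

A 6-joint arm with a two-finger parallel gripper is mounted at the origin on the work surface. World frame = base frame: x ahead of the robot, y to its left, z up, the work surface at z = 0. Lengths are in m, angles in rad, forces in N, time in s.
With the tool pointing down it reaches from about 0.275 to 0.825 m from the base axis. Payload 5.2 kg.
Tool frame: the origin (TCP) lies where the fingers leave the gripper's body, on its centre line; the fingertips stand 84 mm ahead of it and the grasp point (between the pads) lies 65 mm ahead of it; x points along the fingers, z is the direction in which the jaws open and shut, and the axes are right-handed (so a half turn about x gives the same grasp; the last joint's range is limited). The gripper opens to 93 mm and grips with 3 to 60 N. Pads are 15 mm wide; open, the fingers measure 128 mm over their backs; the gripper's body (75 mm by 188 mm) begins 65 mm behind the grasp point.
Start: joints at [1.146, 0.259, 1.535, -0, 1.348, -0.203], TCP at [0.121, 0.537, 0.303] pointing down, gripper open.
Joint ranges: [-3.14, 3.14], [-0.91, 2.08], [0.19, 2.58], [-1.22, 4.36], [0.22, 2.71], [-3.12, 3.12]. Speed limits (rad/s): [2.57, 2.57, 3.14, 3.14, 3.14, 3.14].

### API

Orientations are given as a unit quaternion [w, x, y, z].
In Python, from plant import arm, get_image, ticket, nets gives the robot as it stands.
- The arm moves only by the tool drive_tool, never from a script. Its argument "increments" is a list that holds one entry, the list of rows, each a list of 7 numbers: the turn, a rotation vector about the tool's x, y, z in degrees, then the shift along the tool's x, y, z in mm, then the opening in per cent of the stroke, from 0 (shut) to 100 (fully open). A call has exactly 10 rows; each row is the pose to reach, as a shift and turn from the pose commanded when the call began, along the tool's axes at that moment; what a row does not reach only later rows make up. A row lasts 1/8 s, in which the tool goes at most 62.5 mm and 10.7 degrees, less where a joint would pass 70% of its speed; a pose out of reach is approached as far as the arm can. A call with a gripper value outside its range is refused whole. The fingers move at their own pace and stop on an object; "force" is the grip in N (left out, the last holds). Time passes only in rows, so rows that repeat a pose let the fingers close, or fill a call up. It gives the time, the measured TCP pose, the force and the opening at its end, in the units of the state.
- arm.read_state(): the state, without advancing time (a new reading comes with each control period).
- get_image(name): name is "scene" or "top"; returns a dict with "img" (400x640x3 uint8, red, green, blue), "depth" (400x640 float32, m along the optical axis (not along the pixel's ray), 0 where there is no reading), "vertical_fov" (degrees; the focal length in pixels is half the picture's height over the tangent of half this angle, whatever the lens; pixels are square), "cx", "cy" (the principal point, pixels), "D" ([k1, k2, p1, p2, k3] as OpenCV has them; the pictures are not rectified), "origin" and "attitude" of the camera in the world. Camera axes: x right, y up, looking along -z (the intrinsics and any distortion apply to the point x, -y, -z); pixel columns grow to the right and rows downward; lengths in m; the calibration is good to about 2 mm. A picture is of the moment at which its call begins.
- ticket.job_done(): hands the job in, once; it reports no verdict.
Trained networks look in the newest picture that a camera, given by its name, has taken for a name from the list of things; names that differ only in an ending like _2 or _b are one class to them, and where a whole thing is asked for, a point or a joint stands for the part that bears it (a point fixed in the world has none). Each returns a list of dicts, best first, with "conf" (0 to 1); they miss things now and then, are a little off and sometimes report something else, mostly with a low value. They report only what shows in the picture. A call takes as long as a camera call. They do not tell look-alikes from the thing itself.
- nets.find_in(camera, thing): "pixel" ([column, row] in pixels, amid what is visible of it).
The state is a dict: "time": time; "q": joint angles; "joint_vel": joint speeds; "joint_torque": joint torques, N m; "ee_pos": TCP position; "ee_rot": TCP orientation; "wrist_force": force on the tool from outside, world axes, zero at the start; "moment": the same for the moment, N m; "finger_gap": finger opening in m.
Only numpy, scipy, OpenCV 4.12 (cv2) and the standard library are available. Lean on these libraries where they do the work, as an engineer would, in place of code of your own. Each camera call takes 0.05 s, during which the arm holds its last target.

### The job

Test the black seal ring that lies in the rim of the tester's pot: lift the loose cover by its knob, set it down gently on the pot so that it sits fully seated and level, and let go of it. Then take the spring-loaded pull bar, draw it out until its pointer is in line with the tip of the index clamped on the scale rail, and finish holding it there against the spring. Leave the cover on and the other things on the bench where they are.

Things in the scene. Friction and masses are not known exactly. Their poses are not given: they have to be found in the camera images.
- rig: The seal tester, fixed to the bench: aluminium base plate 300 x 290 x 12 mm with a steel pot on its left and a horizontal draw cylinder on its right. Origin on the bench, 10 mm in front of the plate's centre; z up, x from the pull bar to the cylinder (away from the robot, within 0.25 rad), y to the left. A gauge 150 mm high stands behind the pot. Its place and yaw vary.
- pot_rim (a point): Centre of the mouth of the pot, level with the top of its rim, 72 mm above the bench. Upright steel pot, outside diameter 110 mm, bore 90 mm, 50 mm deep. The seal ring lies in a groove in the rim.
- cover: The loose cover: aluminium disc 114 mm in diameter, 10 mm thick, a round black knob on top and beneath it a spigot 84 mm in diameter, 6 mm deep, which enters the pot's bore with 3 mm to spare all round. It lies knob up on the bench, left or right of the tester; 0.2 to 0.36 kg. Origin at the centre of the spigot's underside, z up.
- cover_seat (a point): Point on the cover's axis in the plane of the disc's underside, 6 mm above the cover's origin. Seated, it lies on the point pot_rim.
- cover_knob (a point): Point on the axis of the cover's knob, 42 mm above the cover's origin. The knob is 30 mm in diameter and reaches from 29 to 53 mm above that origin; the top of the disc is at 16 mm.
- crosshead: The sliding crosshead of the draw cylinder with the black pull bar along its top. It slides 80 mm along the rig's -x (towards the robot); a spring returns it, about 6 N at home and 1.2 N more for every 10 mm. Axes as the rig's. Origin on the piston rod's axis, 45 mm above the bench. At home at the start.
- grip (a point): Middle of the pull bar: 16 mm thick along the rig's x, 100 mm long along its y, 18 mm high, centre 79 mm above the bench. A 10 mm plate continues below it; the piston rod and guide rods (tops at 51 mm) run from the plate to the cylinder. At home the bar's back is 47 mm from the cylinder's front cap, whose top is 70 mm above the bench.
- pointer_tip (a point): Outer end of the crosshead's pointer, a dark blade 4 mm wide that sticks out from the crosshead's right-hand end (rig -y) over the aluminium scale rail, 48 mm above the bench. Moves with the crosshead; it comes tip to tip with the index's blade, 2 mm apart, without touching.
- index: The index: dark block 16 x 10 x 17 mm with a brass thumbscrew, clamped on the outer edge of the scale rail; it does not move in a run. Origin at the end of its 4 mm wide blade, which points along the rig's +y, 48 mm above the bench; axes as the rig's. It stands 30 to 70 mm along the rig's -x from the pointer at home. The mark is reached when pointer tip and this origin are level along the rig's x.
- ring_gauge: Bystander: plain steel ring 96 mm in diameter, 22 mm high, with a 60 mm hole, on the side of the tester where the cover is not.
- caliper: Bystander: caliper 225 mm long, lying flat between the robot and the tester.
- spanner: Bystander: spanner 160 mm long, lying flat between the robot and the tester, to the left.
- screwdriver: Bystander: stub screwdriver 100 mm long, lying on the tester's base plate in front of the pot.
- grease_jar: Bystander: closed white jar 58 mm in diameter and 50 mm high, far right.
- parts_tray: Bystander: dark wooden tray 130 x 190 x 45 mm with steel rings in it, far left.
Things that resemble listed ones, but are neither listed nor needed, are in the scene too. Several things have the shape of the cover; the one meant has the colours described above.

How it is judged:
On the way, in this order (a step that is already met when the one before it is completed fails the run):
1. the cover sits seated and level on the pot and is let go (horizontal distance between cover_seat and pot_rim below 0.006 m and z of cover_seat in the frame of pot_rim below 0.002 m and angle between cover's own z axis and vertical below 0.035 rad and contact force between cover and the arm below 0.2 N), for 0.3 s.
2. the pull bar is drawn out to the mark (x of pointer_tip in the frame of index between -0.005 and 0.005 m), for 0.2 s.
At the end, for the whole second after the job is handed in: The cover is seated on the pot (within 6 mm of centre, its disc within 2 mm of the rim, within 2 degrees of level) and untouched; the fingers hold the pull bar (over 4 N on it), at rest, with its pointer within 5 mm of the index's tip along the slide (all of step 1 and all of step 2 and linear speed of crosshead below 0.01 m/s and contact force between crosshead and the fingers above 4 N); the arm keeps its last pose, push and grip.
It fails at once if the cover is dropped onto the pot (faster than 0.5 m/s just above its seat) (horizontal distance between cover_seat and pot_rim below 0.03 m and z of cover_seat in the frame of pot_rim below 0.03 m and linear speed of cover above 0.5 m/s).
It fails at once if another thing on the bench is moved by more than 30 mm (distance of any of ring_gauge, caliper, spanner, screwdriver, grease_jar, parts_tray from where it was at the start of the episode above 0.03 m).
It also fails if it takes over 54 s, if anything falls off the work surface, if the arm or the gripper's body presses on something with over 40 N, if the wrist force passes 120 N, or if a joint passes its speed limit or range.

## Working session

There is one attempt and no reset: what is moved stays moved. The work goes in short steps, Python scripts to look and compute and a tool call to move; the robot and the scene stay as the last step left them, time stands still between calls to the robot, and variables do not carry over. Pictures are saved under pics/ and viewed, and the job is handed in when it is done.

Besides the shell and the picture viewer there is one more tool, called as name(argument=value, ...), one argument or row to a line, values as JSON. drive_tool: Moves the arm, as the interface text tells. Its arguments: {"type":"object","properties":{"increments":{"type":"array","items":{"type":"array","items":{"type":"array","items":{"type":"number"}}}},"force":{"type":"number"}},"required":["increments"]}

```bash
ls; mkdir -p pics; cat > h.py <<'E'
import numpy as np, cv2
from scipy.spatial.transform import Rotation as R
from plant import arm,get_image,ticket,nets
def rot(q): return R.from_quat([q[1],q[2],q[3],q[0]])
def K(c):
    f=c["img"].shape[0]/2/np.tan(np.radians(c["vertical_fov"])/2)
    return np.array([[f,0,c["cx"]],[0,f,c["cy"]],[0,0,1.]])
def ray(c,px):
    p=cv2.undistortPoints(np.array(px,float).reshape(-1,1,2),K(c),np.array(c["D"],float)).reshape(-1,2)
    d=np.c_[p[:,0],-p[:,1],-np.ones(len(p))]
    return rot(c["attitude"]).apply(d)
def atz(c,px,z):
    d=ray(c,px);o=np.array(c["origin"]);return o+d*((z-o[2])/d[:,2])[:,None]
def dep(c,px):
    d=ray(c,px);o=np.array(c["origin"]);px=np.array(px).reshape(-1,2).round().astype(int)
    return o+d*c["depth"][px[:,1],px[:,0]][:,None]
def proj(c,P):
    p=rot(c["attitude"]).inv().apply(np.array(P,float).reshape(-1,3)-np.array(c["origin"]))
    p=p*[1,-1,-1]
    return cv2.projectPoints(p,np.zeros(3),np.zeros(3),K(c),np.array(c["D"],float))[0].reshape(-1,2)
def save(c,n): cv2.imwrite("pics/"+n,c["img"][:,:,::-1])
E
python3 - <<'E'
from h import *
np.set_printoptions(precision=4,suppress=True)
for n in ["scene","top"]:
    c=get_image(n);save(c,n+"0.png");print(n,c["origin"],c["attitude"],c["vertical_fov"],c["D"])
    for t in ["rig","cover","cover_knob","crosshead","grip","pointer_tip","index","ring_gauge"]:
        for r in nets.find_in(n,t)[:4]: print(n,t,np.round(r["pixel"],1),round(r["conf"],2),dep(c,r["pixel"])[0])
print(arm.read_state())
E
```

```text
pics
scene [ 0.9124 -0.7536  1.0478] [0.8965 0.3391 0.0933 0.2693] 52.65483354554822 [0.0101 0.     0.     0.     0.    ]
scene rig [359.  237.2] 0.79 [ 0.6587 -0.064   0.0482]
scene cover [376.1 130.3] 0.95 [0.4599 0.449  0.0214]
scene cover [351.2 147. ] 0.92 [0.431  0.2971 0.0313]
scene cover [392.5 172.1] 0.87 [0.6202 0.255  0.0394]
scene cover [322.4 124. ] 0.58 [0.2689 0.3526 0.0308]
scene cover_knob [322.3 124.5] 0.96 [0.2694 0.3511 0.0295]
scene cover_knob [375.5 131.8] 0.78 [0.4583 0.4495 0.0127]
scene cover_knob [353.1 151.4] 0.75 [0.4419 0.2953 0.0159]
scene cover_knob [389.8 175.6] 0.58 [0.6146 0.2519 0.0212]
scene crosshead [331.4 230.9] 0.84 [ 0.5798 -0.0962  0.0571]
scene grip [333.7 233.1] 0.77 [ 0.5867 -0.093   0.0474]
scene grip [353.8 147. ] 0.53 [0.44   0.3007 0.0332]
scene pointer_tip [333.4 233.7] 0.61 [ 0.5878 -0.097   0.0497]
scene index [314.  172.1] 0.54 [0.3729 0.1301 0.0046]
scene index [297.6 236. ] 0.42 [ 0.5029 -0.1658  0.0517]
scene ring_gauge [250. 268.] 0.69 [ 0.4309 -0.3118  0.003 ]
top [ 0.2939 -0.0418  1.1208] [ 0.7151  0.0495 -0.0534 -0.6952] 54.
[... 775 characters left out ...]
er_tip [345.7 150.1] 0.71 [ 0.6059 -0.101   0.0106]
top pointer_tip [415.9 204.2] 0.48 [ 0.4511 -0.311   0.0018]
top index [367.4 183.1] 0.48 [ 0.5001 -0.1618  0.0526]
top ring_gauge [429.  197.9] 0.75 [ 0.4713 -0.3505 -0.0005]
{'time': 0.9, 'q': array([ 1.1462,  0.2586,  1.535 , -0.    ,  1.348 , -0.2028]), 'joint_vel': array([ 0.0005, -0.001 ,  0.0008,  0.0023, -0.0013, -0.0003]), 'joint_torque': array([  0.0002, -43.7179, -28.4306,   0.0718,   0.0313,  -0.    ]), 'ee_pos': array([0.121 , 0.5365, 0.3028]), 'ee_rot': array([ 0.5523, -0.4416,  0.5523,  0.4416]), 'wrist_force': array([-0.4932, -0.3023,  0.1232]), 'moment': array([-0.0087,  0.0261, -0.031 ]), 'finger_gap': 0.09274570396165747}
```

View pics/scene0.png

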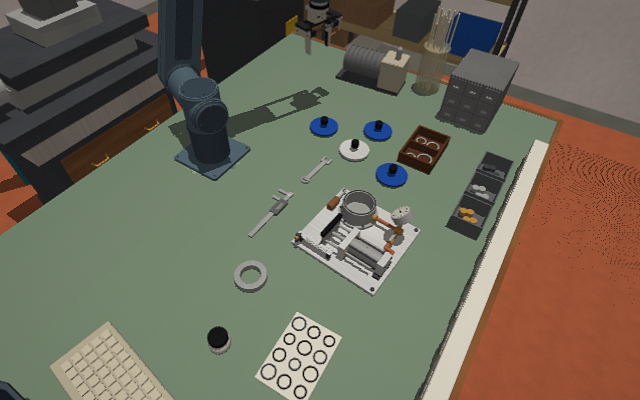

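View pics/top0.png

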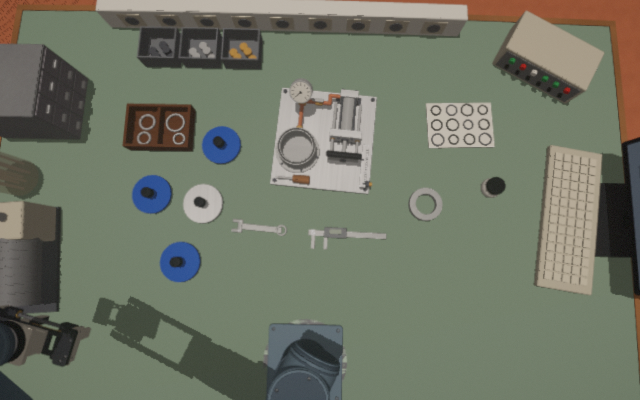

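```bash
python3 - <<'E'
import cv2
t=cv2.imread("pics/top0.png");s=cv2.imread("pics/scene0.png")
cv2.imwrite("pics/top0a.png",cv2.resize(t[100:300,120:320],None,fx=3,fy=3,interpolation=cv2.INTER_CUBIC))
cv2.imwrite("pics/top0b.png",cv2.resize(t[80:230,230:430],None,fx=4,fy=4,interpolation=cv2.INTER_CUBIC))
cv2.imwrite("pics/scene0a.png",cv2.resize(s[90:290,250:450],None,fx=3,fy=3,interpolation=cv2.INTER_CUBIC))
E
```

```text
(no output)
```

View pics/top0a.png

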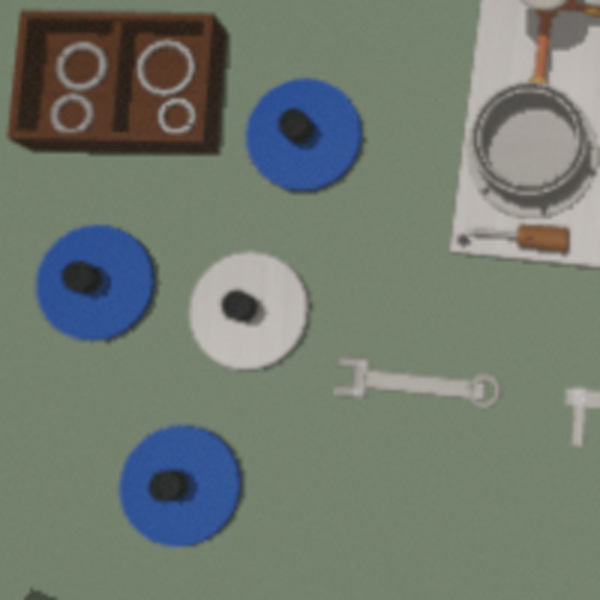

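View pics/top0b.png

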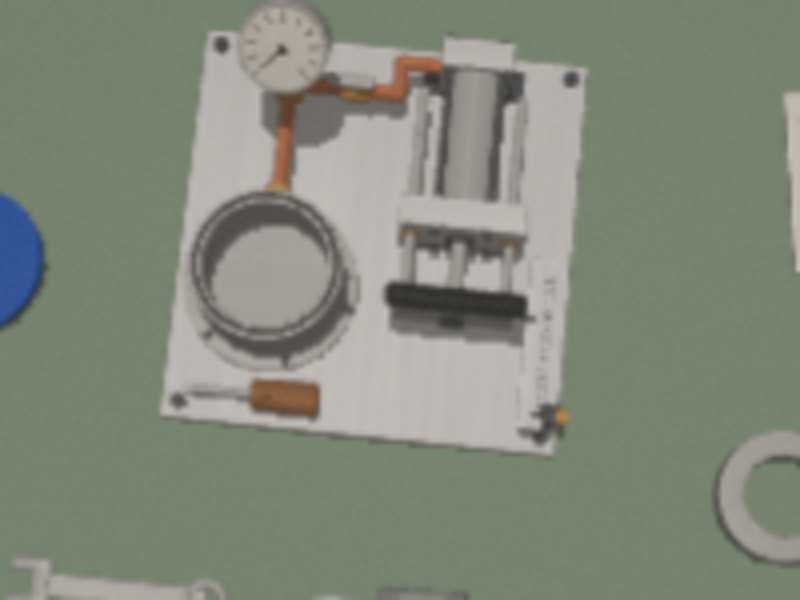

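View pics/scene0a.png

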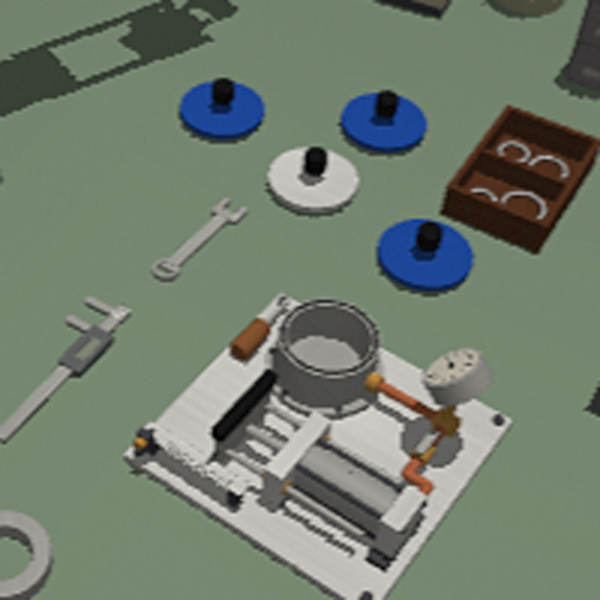

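```bash
cat > m.py <<'E'
from h import *
from scipy.optimize import least_squares
np.set_printoptions(precision=4,suppress=True)
def cloud(c):
    h,w=c["depth"].shape
    u,v=np.meshgrid(np.arange(w),np.arange(h));px=np.c_[u.ravel(),v.ravel()]
    P=np.array(c["origin"])+ray(c,px)*c["depth"].ravel()[:,None]
    P[c["depth"].ravel()==0]=np.nan
    return P.reshape(h,w,3)
def circ(xy,r=None):
    f=lambda p:np.hypot(*(xy-p[:2]).T)-p[2]
    return least_squares(f,[*xy.mean(0),.05],loss="soft_l1",f_scale=.002)
E
python3 - <<'E'
from m import *
for n in ["top","scene"]:
    c=get_image(n);P=cloud(c);np.savez(f"c_{n}.npz",P=P,img=c["img"])
    I=c["img"].astype(int)
    def near(x,y,r): return np.hypot(P[...,0]-x,P[...,1]-y)<r
    bench=near(.35,0,.06); print(n,"bench z",np.nanmedian(P[bench][:,2]))
    # cover: gray (non green, non blue) near
    m=near(.432,.297,.09)&(I.min(-1)>120)&(abs(I[...,0]-I[...,1])<20)&(P[...,2]>.004)
    q=P[m];print("disc",len(q),np.median(q,0),q.min(0),q.max(0), (q.min(0)+q.max(0))/2)
    m=near(.432,.297,.05)&(P[...,2]>.04);q=P[m];print("knob",len(q),q.mean(0),q.min(0),q.max(0))
    # image-based disc centre from mask
    mk=((I.min(-1)>120)&(abs(I[...,0]-I[...,1])<25)).astype(np.uint8)
    cs=[k for k in cv2.findContours(mk,0,cv2.CHAIN_APPROX_NONE)[0] if len(k)>40]
    pk=proj(c,[[.432,.297,.016]])[0]
    for k in cs:
        (e,ax,_)=cv2.fitEllipse(k)
        if np.hypot(*(np.array(e)-pk))<15: 
            b=circ(atz(c,k.reshape(-1,2).astype(float),.016)[:,:2]);print("disc contour",e,ax,b.x,b.cost)
    # pot rim
    d=near(.60,.04,.09)&(P[...,2]>.064)&(P[...,2]<.08)
    q=P[d];print("rim",len(q),np.median(q[:,2]),q.min(0),q.max(0),(q.min(0)+q.max(0))/2); b=circ(q[:,:2]);print(b.x)
    # pull bar
    d=near(.575,-.095,.08)&(P[...,2]>.074)&(P[...,2]<.1)&(I.max(-1)<70)
    q=P[d];
    if len(q)>5:
        v=np.linalg.svd(q[:,:2]-q[:,:2].mean(0),full_matrices=False)[2];print("bar",len(q),q.mean(0),np.median(q[:,2]),v[0],np.ptp((q[:,:2]-q[:,:2].mean(0))@v.T,axis=0))
E
```

```text
top bench z 0.000376880039620886
disc 1063 [0.4326 0.308  0.0158] [0.3794 0.217  0.0041] [0.4923 0.3673 0.0524] [0.4358 0.2921 0.0282]
knob 98 [0.4335 0.3084 0.0521] [0.42   0.295  0.0408] [0.447  0.3232 0.0571]
disc contour (201.85108947753906, 202.92880249023438) (38.15380096435547, 40.097373962402344) [0.4354 0.3122 0.0569] 4.1981366294376656e-05
rim 425 0.07196591653661044 [ 0.5427 -0.0114  0.0641] [0.6524 0.096  0.0775] [0.5976 0.0423 0.0708]
[0.5964 0.0426 0.0499]
bar 190 [ 0.5705 -0.0908  0.0865] 0.08693421337062679 [-0.0823 -0.9966] [0.0924 0.0151]
scene bench z 0.0011422563413578946
disc 381 [0.4432 0.301  0.0164] [0.3783 0.2177 0.0047] [0.4919 0.3743 0.0554] [0.4351 0.296  0.0301]
knob 53 [0.4378 0.3057 0.0509] [0.4227 0.2943 0.0404] [0.451  0.3217 0.0594]
disc contour (354.091064453125, 148.850830078125) (18.429935455322266, 29.87235450744629) [0.4367 0.3117 0.0542] 0.0015363095520620792
rim 329 0.0719199449595449 [ 0.5444 -0.0479  0.064 ] [0.6537 0.0951 0.0777] [0.599  0.0236 0.0708]
[0.5996 0.0377 0.0501]
bar 152 [ 0.5766 -0.0971  0.0861] 0.08717409100048729 [-0.0685 -0.9976] [0.0985 0.0158]
```

```bash
python3 - <<'E'
from m import *
for n in ["top","scene"]:
    z=np.load(f"c_{n}.npz");P=z["P"];I=z["img"].astype(int)
    ctr=np.array([.598,.042])
    for _ in range(8):
        r=np.hypot(P[...,0]-ctr[0],P[...,1]-ctr[1])
        m=(r<.060)&(r>.040)&(abs(P[...,2]-.072)<.005);q=P[m][:,:2]
        # balanced: angular bins mean radius
        a=np.arctan2(*(q-ctr).T[::-1]);rr=np.hypot(*(q-ctr).T)
        A=np.c_[np.cos(a),np.sin(a),np.ones(len(a))];s=np.linalg.lstsq(A,rr,rcond=None)[0];ctr=ctr+s[:2]
    print(n,ctr,s,len(q),np.histogram(a,12)[0])
    # white plate edges
    m=(P[...,2]>.006)&(P[...,2]<.018)&(I.min(-1)>150)&(np.hypot(P[...,0]-.63,P[...,1]+.03)<.24)
    q=P[m][:,:2].astype(np.float32);print(cv2.minAreaRect(q))
    ct=np.array([.5705,-.0908])
s=arm.read_state();print(s["ee_pos"],rot(s["ee_rot"]).as_matrix())
E
```

```text
top [0.5969 0.0428] [-0.     -0.      0.0499] 398 [33 34 33 35 34 35 33 33 34 29 33 32]
((0.6373241543769836, -0.03484295308589935), (0.28867849707603455, 0.29893532395362854), 85.76078033447266)
scene [0.5994 0.0386] [0.   0.   0.05] 289 [20 25 24 29 28 25 22 20 24 26 23 23]
((0.6392938494682312, -0.036622583866119385), (0.2910921573638916, 0.29831796884536743), 85.68634796142578)
[0.121  0.5365 0.3028] [[ 0.     -0.9755  0.22  ]
 [ 0.      0.22    0.9755]
 [-1.     -0.      0.    ]]
```

drive_tool(
  increments=[
    [[8,0,0,8,-36,-15,100],[16,0,0,16,-71,-30,100],[25,0,0,24,-107,-45,100],[33,0,0,32,-143,-60,100],[41,0,0,40,-178,-75,100],[49,0,0,50,-214,-90,100],[57,0,0,60,-250,-105,100],[65,0,0,70,-285,-120,100],[74,0,0,80,-321,-135,100],[81.6,0,0,90,-357,-150,100]],
  ],
  force=30,
)

```text
time: 2.25
ee_pos: [0.4373, 0.3109, 0.2126]
ee_rot: [0.707, 0.028, 0.706, -0.028]
wrist_force: [0.3, 0.3, -0.0]
finger_gap: 0.0927
```

drive_tool(
  increments=[
    [[0,0,0,0,0,0,100],[0,0,0,0,0,0,100],[0,0,0,0,0,0,100],[0,0,0,0,0,0,100],[0,0,0,0,0,0,100],[0,0,0,0,0,0,100],[0,0,0,0,0,0,100],[0,0,0,0,0,0,100],[0,0,0,0,0,0,100],[0,0,0,0,0,0,100]],
  ],
)

```text
time: 3.5
ee_pos: [0.4362, 0.3116, 0.2127]
ee_rot: [0.707, 0.027, 0.707, -0.027]
wrist_force: [-0.3, 0.0, -0.1]
finger_gap: 0.0932
```

```bash
python3 - <<'E'
from m import *
for n in ["scene","top"]:
    c=get_image(n);save(c,n+"1.png")
    a=cv2.imread("pics/"+n+"1.png"); a=a[80:280,120:420]
    cv2.imwrite("pics/%s1a.png"%n,cv2.resize(a,None,fx=2.6,fy=2.6,interpolation=cv2.INTER_CUBIC))
s=arm.read_state();M=rot(s["ee_rot"]).as_matrix();print(s["time"],s["ee_pos"],M,s["q"]);
for P in ([.4355,.312,.107],[.598,.0405,.2]): print((np.array(P)-s["ee_pos"])@M*1000)
E
```

```text
3.6 [0.4363 0.3117 0.2127] [[-0.      0.0752  0.9972]
 [-0.      0.9972 -0.0752]
 [-1.     -0.     -0.    ]] [0.4121 0.3122 1.6955 0.     1.1339 0.4874]
[105.741    0.291   -0.7724]
[  12.7376 -258.2276  181.6721]
```

View pics/top1a.png

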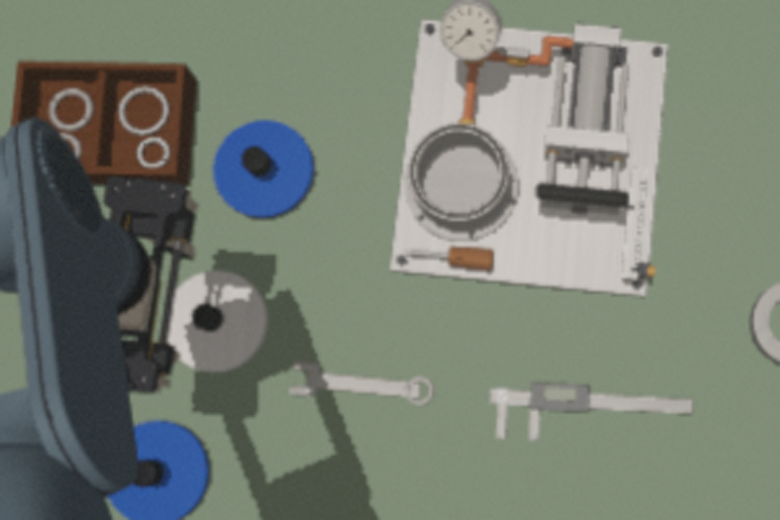

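View pics/scene1a.png

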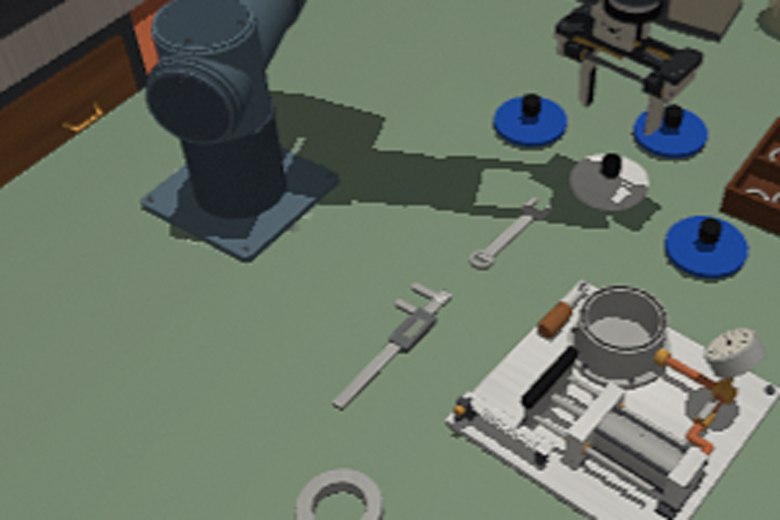

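```bash
python3 - <<'E'
from m import *
s=arm.read_state();M=rot(s["ee_rot"]).as_matrix()
for n in ["scene","top"]:
    c=get_image(n)
    P=[s["ee_pos"]+M@[.084,0,d] for d in(-.055,.055)]
    print(n,proj(c,P),(proj(c,P)-[120,80])*2.6)
E
```

```text
scene [[344.2882 118.9192]
 [370.0068 131.0269]] [[583.1493 101.19  ]
 [650.0178 132.6698]]
top [[185.4186 217.5052]
 [191.9023 175.9872]] [[170.0883 357.5135]
 [186.9461 249.5666]]
```

drive_tool(
  increments=[
    [[0,0,0,25,0,0,100],[0,0,0,50,0,0,100],[0,0,0,75,0,0,100],[0,0,0,90,0,0,100],[0,0,0,100,0,0,100],[0,0,0,105,0,0,100],[0,0,0,105,0,0,60],[0,0,0,105,0,0,30],[0,0,0,105,0,0,0],[0,0,0,105,0,0,0]],
  ],
  force=40,
)

```text
time: 4.95
ee_pos: [0.4364, 0.3118, 0.1081]
ee_rot: [0.707, 0.027, 0.706, -0.026]
wrist_force: [0.6, 0.4, -0.1]
finger_gap: 0.0576
```

drive_tool(
  increments=[
    [[0,0,0,0,0,0,0],[0,0,0,0,0,0,0],[0,0,0,0,0,0,0],[0,0,0,0,0,0,0],[0,0,0,-15,0,0,0],[0,0,0,-40,0,0,0],[0,0,0,-70,0,0,0],[0,0,0,-100,0,0,0],[0,0,0,-120,0,0,0],[0,0,0,-120,0,0,0]],
  ],
)

```text
time: 6.2
ee_pos: [0.437, 0.3121, 0.23]
ee_rot: [0.708, 0.027, 0.705, -0.026]
wrist_force: [0.5, -0.1, -2.1]
finger_gap: 0.029
```

```bash
python3 - <<'E'
from m import *
for n in ["scene"]:
    c=get_image(n);save(c,n+"2.png")
    a=cv2.imread("pics/"+n+"2.png"); a=a[80:280,120:420]
    cv2.imwrite("pics/%s2a.png"%n,cv2.resize(a,None,fx=2.6,fy=2.6,interpolation=cv2.INTER_CUBIC))
s=arm.read_state();M=rot(s["ee_rot"]).as_matrix();print(s["time"],s["ee_pos"],s["wrist_force"],s["moment"],s["finger_gap"])
for P in ([.598,.0405,.2],): print((np.array(P)-s["ee_pos"])@M*1000)
E
```

```text
6.25 [0.4363 0.3117 0.2285] [ 0.1522 -1.6624 -2.2226] [-0.0656  0.1388 -0.0134] 0.029380697564150828
[  28.6008 -258.3367  181.5309]
```

View pics/scene2a.png

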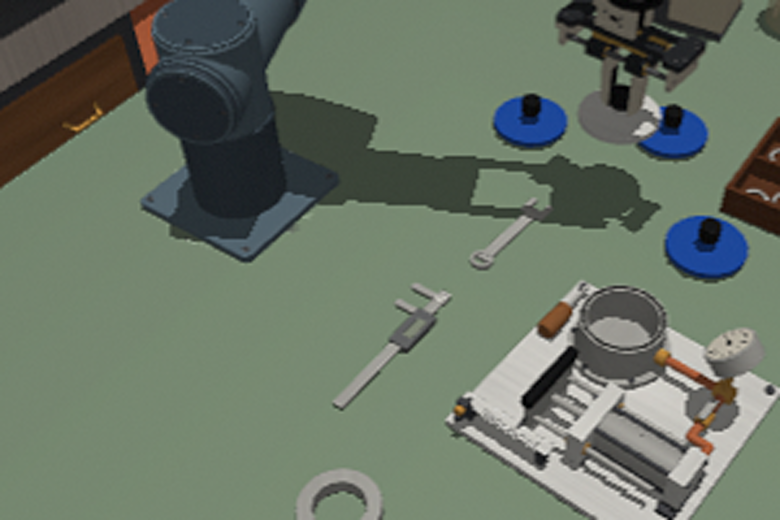

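drive_tool(
  increments=[
    [[0,0,0,0,-29,20,0],[0,0,0,0,-57,40,0],[0,0,0,0,-86,60,0],[0,0,0,0,-115,80,0],[0,0,0,0,-143,101,0],[0,0,0,0,-172,121,0],[0,0,0,0,-201,141,0],[0,0,0,0,-230,161,0],[0,0,0,0,-258,181,0],[0,0,0,15,-258,181,0]],
  ],
)

```text
time: 7.5
ee_pos: [0.5986, 0.0385, 0.212]
ee_rot: [0.707, 0.027, 0.706, -0.028]
wrist_force: [0.1, -0.5, -2.8]
finger_gap: 0.0289
```

drive_tool(
  increments=[
    [[0,0,0,2,0,0,0],[0,0,0,4,0,0,0],[0,0,0,6,0,0,0],[0,0,0,8,0,0,0],[0,0,0,10,0,0,0],[0,0,0,10,0,0,0],[0,0,0,10,0,0,0],[0,0,0,10,0,0,0],[0,0,0,10,0,0,0],[0,0,0,10,0,0,0]],
  ],
)

```text
time: 8.75
ee_pos: [0.5973, 0.0408, 0.2028]
ee_rot: [0.707, 0.027, 0.707, -0.027]
wrist_force: [-0.1, 0.1, -2.3]
finger_gap: 0.0295
```

```bash
python3 - <<'E'
from m import *
for n in ["scene","top"]:
    c=get_image(n);save(c,n+"3.png");np.savez(f"h_{n}.npz",P=cloud(c),img=c["img"])
    a=cv2.imread("pics/"+n+"3.png"); a=a[160:300,260:450] if n=="scene" else a[80:230,230:430]
    cv2.imwrite("pics/%s3a.png"%n,cv2.resize(a,None,fx=4,fy=4,interpolation=cv2.INTER_CUBIC))
s=arm.read_state();M=rot(s["ee_rot"]).as_matrix();print(s["time"],s["ee_pos"],M,s["wrist_force"],s["moment"],s["finger_gap"])
for P in ([.598,.0405,.2],): print((np.array(P)-s["ee_pos"])@M*1000)
E
```

```text
8.85 [0.5973 0.0408 0.2028] [[ 0.      0.0751  0.9972]
 [-0.0001  0.9972 -0.0751]
 [-1.     -0.0001  0.    ]] [-0.047   0.2579 -2.3332] [-0.083   0.0462 -0.0305] 0.02930633279171596
[ 2.7756 -0.2229  0.6699]
```

View pics/scene3a.png

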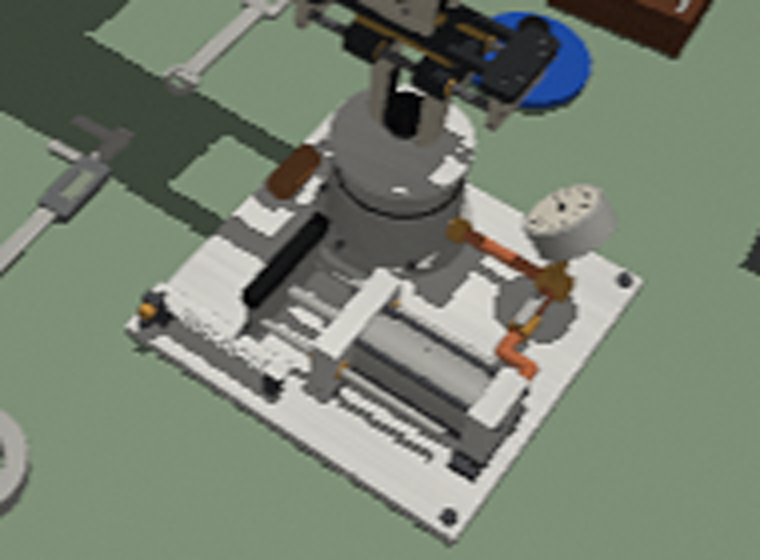

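View pics/top3a.png

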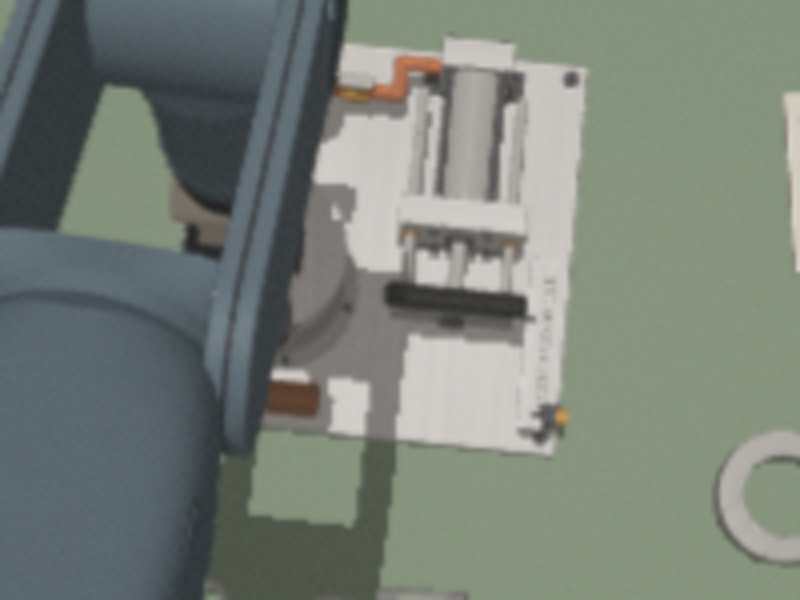

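```bash
python3 - <<'E'
from m import *
z=np.load("h_scene.npz");P=z["P"];ctr=np.array([.5985,.0405])
r=np.hypot(P[...,0]-ctr[0],P[...,1]-ctr[1])
m=(r<.063)&(r>.018)&(abs(P[...,2]-.111)<.006)
q=P[m];print(len(q),np.median(q[:,2]))
A=np.c_[q[:,:2]-ctr,np.ones(len(q))];k=np.median(q[:,2])
w=abs(q[:,2]-k)<.003
print("plane",np.linalg.lstsq(A[w],q[w,2],rcond=None)[0])
# outer boundary by angle
for zlo,zhi in((.107,.115),(.100,.107)):
    m=(r<.066)&(r>.045)&(P[...,2]>zlo)&(P[...,2]<zhi);q=P[m][:,:2]
    a=np.arctan2(*(q-ctr).T[::-1]);rr=np.hypot(*(q-ctr).T)
    pts=[]
    for b in np.arange(-np.pi,np.pi,np.pi/18):
        s=(a>=b)&(a<b+np.pi/18)
        if s.sum()>2: i=np.where(s)[0][np.argmax(rr[s])];pts.append(q[i])
    pts=np.array(pts)
    f=lambda p:np.hypot(*(pts-p).T)-.057
    o=least_squares(f,ctr,loss="soft_l1",f_scale=.002);print(len(pts),o.x,np.abs(o.fun).mean(), circ(pts).x)
    f=lambda p:np.hypot(*(pts-p).T)-.0565
    print(np.round(np.c_[np.degrees(np.arctan2(*(pts-o.x).T[::-1])),f(o.x)*1000],1)[:,].T)
# same method on pot outer (r=.055)
z=np.load("c_scene.npz");P=z["P"];r=np.hypot(P[...,0]-.599,P[...,1]-.039);ctr=np.array([.599,.039])
for zlo,zhi in((.069,.076),):
    m=(r<.062)&(r>.045)&(P[...,2]>zlo)&(P[...,2]<zhi);q=P[m][:,:2]
    a=np.arctan2(*(q-ctr).T[::-1]);rr=np.hypot(*(q-ctr).T)
    pts=np.array([q[np.where((a>=b)&(a<b+np.pi/18))[0][np.argmax(rr[(a>=b)&(a<b+np.pi/18)])]] for b in np.arange(-np.pi,np.pi,np.pi/18) if ((a>=b)&(a<b+np.pi/18)).sum()>2])
    f=lambda p:np.hypot(*(pts-p).T)-.055
    o=least_squares(f,ctr,loss="soft_l1",f_scale=.002);print("pot",len(pts),o.x,np.abs(o.fun).mean(),circ(pts).x)
E
```

```text
566 0.11153752913143744
plane [ 0.0043 -0.005   0.1115]
30 [0.5979 0.0384] 0.0009999911713352802 [0.5979 0.038  0.0562]
[[ 179.5 -164.3 -157.  -143.8 -136.7 -127.4 -119.9 -107.4  -93.1  -86.3
   -72.7  -60.8  -48.9  -44.8  -32.5  -27.8  -16.1   -4.9    9.4   15.5
    27.5   31.6   42.2   60.5   66.   100.1  117.4  148.3  163.4  175.3]
 [  -0.1    0.3   -0.9   -1.3   -0.3   -0.5   -0.     1.6   -0.3   -1.
    -0.2    0.8    1.6   -0.5    1.2   -0.7    0.3   -0.5   -0.2   -2.1
    -2.7    0.6   -1.1    0.2    0.4   -2.1    0.8   -0.6    0.4   -1.1]]
6 [0.5972 0.0391] 0.0004564609777027798 [0.5967 0.0412 0.059 ]
[[-107.5  -88.   -68.8  -59.7  -53.6  -44.6]
 [   0.4    0.9    0.7   -0.3    0.     1.3]]
pot 36 [0.5994 0.0394] 0.0009221722864185244 [0.5994 0.0394 0.0546]
```

drive_tool(
  increments=[
    [[0,0,0,0,0.7,1.5,0],[0,0,0,4,0.7,1.5,0],[0,0,0,8,0.7,1.5,0],[0,0,0,12,0.7,1.5,0],[0,0,0,16,0.7,1.5,0],[0,0,0,18,0.7,1.5,0],[0,0,0,20,0.7,1.5,0],[0,0,0,22,0.7,1.5,0],[0,0,0,24,0.7,1.5,0],[0,0,0,25,0.7,1.5,0]],
  ],
)

```text
time: 10.1
ee_pos: [0.5988, 0.0414, 0.1777]
ee_rot: [0.707, 0.027, 0.707, -0.027]
wrist_force: [-0.2, 0.2, -1.1]
finger_gap: 0.0294
```

```bash
python3 - <<'E'
from m import *
s=arm.read_state();print(s["time"],s["ee_pos"],s["wrist_force"],s["moment"])
E
```

```text
10.1 [0.5988 0.0414 0.1777] [-0.1726  0.1782 -1.0858] [-0.1026  0.0679  0.02  ]
```

drive_tool(
  increments=[
    [[0,0,0,0.5,0,0,0],[0,0,0,1,0,0,0],[0,0,0,1.5,0,0,0],[0,0,0,2,0,0,0],[0,0,0,2.5,0,0,0],[0,0,0,3,0,0,0],[0,0,0,3.5,0,0,0],[0,0,0,4,0,0,0],[0,0,0,4,0,0,0],[0,0,0,4,0,0,0]],
  ],
)

```text
time: 11.35
ee_pos: [0.5989, 0.0414, 0.1738]
ee_rot: [0.707, 0.027, 0.707, -0.027]
wrist_force: [0.8, -1.4, -1.1]
finger_gap: 0.0293
```

```bash
python3 - <<'E'
from m import *
s=arm.read_state();print(s["time"],s["ee_pos"],s["wrist_force"],s["moment"])
c=get_image("scene");save(c,"scene4.png");a=c["img"][160:300,260:450,::-1]
cv2.imwrite("pics/scene4a.png",cv2.resize(a,None,fx=4,fy=4,interpolation=cv2.INTER_CUBIC))
E
```

```text
11.35 [0.5989 0.0414 0.1738] [ 0.8164 -1.3693 -1.1169] [-0.0146  0.0853 -0.0114]
```

View pics/scene4a.png

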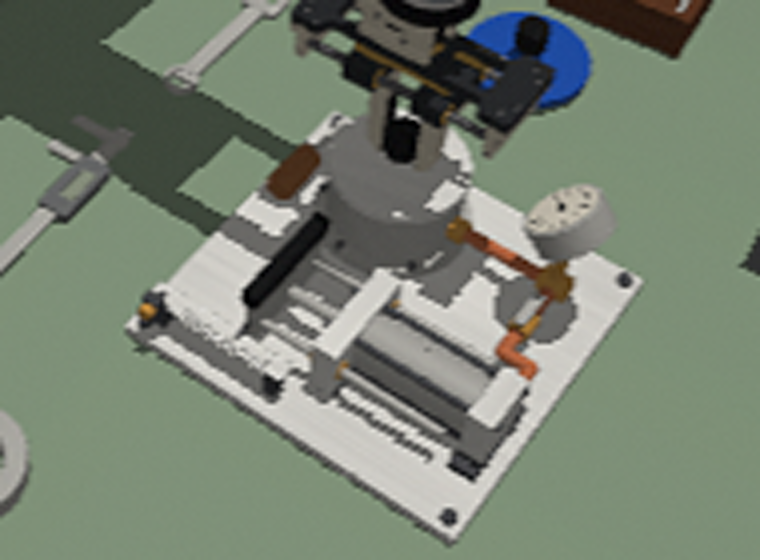

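drive_tool(
  increments=[
    [[0,0,0,0.5,0,0,0],[0,0,0,1,0,0,0],[0,0,0,1,0,0,0],[0,0,0,1,0,0,36],[0,0,0,1,0,0,42],[0,0,0,1,0,0,55],[0,0,0,1,0,0,65],[0,0,0,1,0,0,65],[0,0,0,1,0,0,65],[0,0,0,1,0,0,65]],
  ],
)

```text
time: 12.65
ee_pos: [0.5989, 0.0414, 0.1728]
ee_rot: [0.707, 0.027, 0.707, -0.027]
wrist_force: [0.2, 0.0, -0.2]
finger_gap: 0.0606
```

drive_tool(
  increments=[
    [[0,0,0,-5,0,0,65],[0,0,0,-15,0,0,65],[0,0,0,-30,0,0,65],[0,0,0,-50,0,0,65],[0,0,0,-70,0,0,65],[0,0,0,-90,0,0,65],[0,0,0,-90,-40,-40,65],[0,0,0,-90,-80,-80,65],[0,0,0,-90,-100,-120,65],[0,0,0,-90,-100,-140,65]],
  ],
)

```text
time: 13.9
ee_pos: [0.4501, -0.0488, 0.264]
ee_rot: [0.707, 0.027, 0.706, -0.028]
wrist_force: [0.3, 0.1, 0.1]
finger_gap: 0.0606
```

```bash
python3 - <<'E'
from m import *
for n in ["scene","top"]:
    c=get_image(n);save(c,n+"5.png");P=cloud(c);np.savez(f"r_{n}.npz",P=P,img=c["img"])
    a=cv2.imread("pics/"+n+"5.png"); a=a[160:300,260:450] if n=="scene" else a[80:230,230:430]
    cv2.imwrite("pics/%s5a.png"%n,cv2.resize(a,None,fx=4,fy=4,interpolation=cv2.INTER_CUBIC))
    ctr=np.array([.5985,.0405]);r=np.hypot(P[...,0]-ctr[0],P[...,1]-ctr[1])
    m=(r<.06)&(r>.02)&(abs(P[...,2]-.082)<.008);q=P[m];
    k=np.median(q[:,2]);w=abs(q[:,2]-k)<.003;A=np.c_[q[:,:2]-ctr,np.ones(len(q))]
    print(n,len(q),k,np.linalg.lstsq(A[w],q[w,2],rcond=None)[0])
    m=(r<.03)&(P[...,2]>.105)&(P[...,2]<.13);print("knob",m.sum(),P[m].mean(0))
s=arm.read_state();print(s["time"],s["ee_pos"],s["wrist_force"],s["finger_gap"])
E
```

```text
scene 652 0.08237848434236916 [-0.0032 -0.0001  0.0824]
knob 80 [0.6006 0.036  0.117 ]
top 193 0.08207839398033978 [-0.0028 -0.0069  0.0824]
knob 0 [nan nan nan]
14.0 [ 0.4503 -0.0479  0.264 ] [ 0.67    0.1996 -0.3702] 0.0601521758209594<stdin>:10: RuntimeWarning: Mean of empty slice.
  ret = um.true_divide(
```

View pics/scene5a.png

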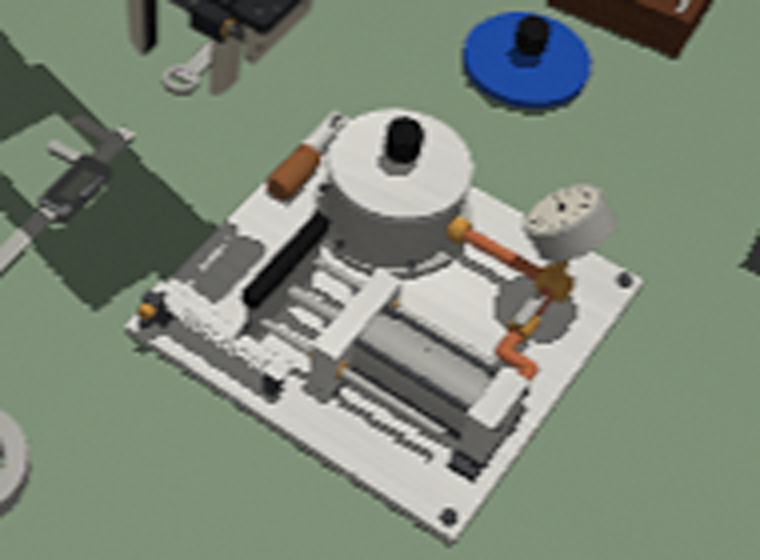

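View pics/top5a.png

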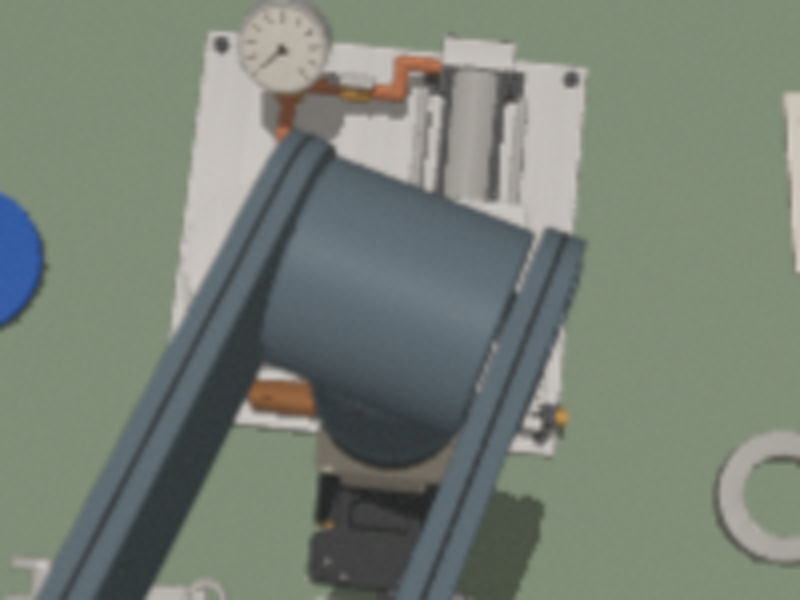

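```bash
python3 - <<'E'
from m import *
for n in ["scene","top"]:
    z=np.load(f"c_{n}.npz");P=z["P"];I=z["img"].astype(int)
    m=(P[...,2]>.083)&(P[...,2]<.093)&(np.hypot(P[...,0]-.574,P[...,1]+.094)<.075)&(I.max(-1)<80)
    q=P[m][:,:2].astype(np.float32);print(n,len(q),cv2.minAreaRect(q),q.mean(0))
    v,u=np.where(m);print(u.min(),u.max(),v.min(),v.max())
t=cv2.imread("pics/top0.png");s=cv2.imread("pics/scene0.png")
cv2.imwrite("pics/z1.png",cv2.resize(t[145:200,340:385],None,fx=10,fy=10,interpolation=cv2.INTER_NEAREST))
cv2.imwrite("pics/z2.png",cv2.resize(s[220:270,280:350],None,fx=10,fy=10,interpolation=cv2.INTER_NEAREST))
E
```

```text
scene 120 ((0.5747693777084351, -0.09414438903331757), (0.09855590760707855, 0.015483357943594456), 86.59093475341797) [ 0.5758 -0.0948]
321 341 213 235
top 174 ((0.5715492367744446, -0.09124772250652313), (0.09229554235935211, 0.01582035794854164), 86.30694580078125) [ 0.5715 -0.0908]
327 360 151 158
```

View pics/z1.png

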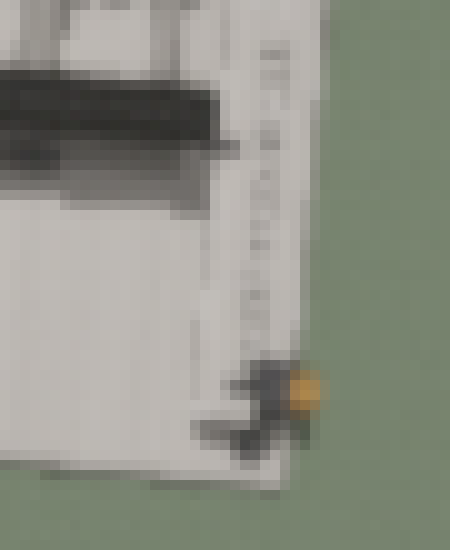

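View pics/z2.png

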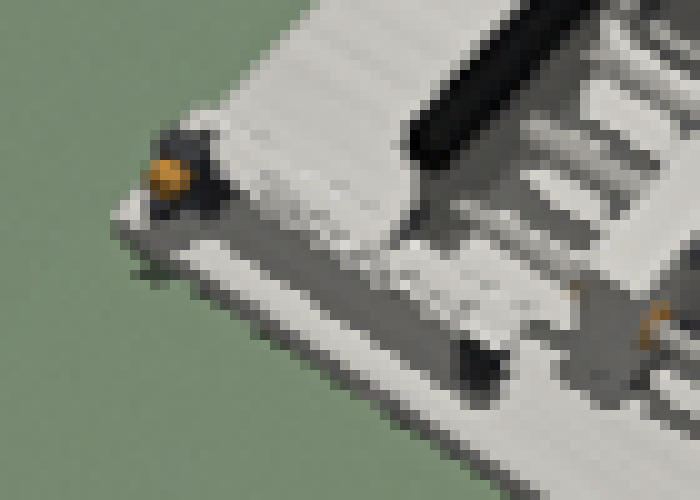

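```bash
python3 - <<'E'
from m import *
c=get_image("top");s=get_image("scene")
ux=np.array([np.cos(-.075),np.sin(-.075)]);uy=np.array([-ux[1],ux[0]])
t=cv2.imread("pics/top0.png").astype(float).mean(-1)
print(t[155:164,358:368].round().astype(int));print(t[179:190,359:370].round().astype(int))
p=atz(c,[362.5,159.3],.048)[0];i=atz(c,[363.5,183.2],.048)[0]
print("top",p,i,(p-i)[:2]@ux,(p-i)[:2]@uy)
p=atz(s,[280+41-.5,220+22.5-.5],.048)[0];i=atz(s,[280+23-.5,220+19.3-.5],.048)[0]
print("scene",p,i,(p-i)[:2]@ux,(p-i)[:2]@uy)
st=arm.read_state();M=rot(st["ee_rot"]).as_matrix();print(st["ee_pos"],(np.array([.5735,-.093,.146])-st["ee_pos"])@M*1000)
E
```

```text
[[ 54  49  52  88 173 185 184 181 175 183]
 [ 54  52  54  88 172 185 183 180 178 181]
 [ 50  53  53  92 169 183 182 177 166 167]
 [ 51  49  54  93 155 169 179 169 154 158]
 [ 70  77  70  85 105 124 170 173 146 143]
 [ 98 107 100 115 132 140 170 173 167 171]
 [101 107 116 154 177 181 181 181 172 171]
 [105 109 117 164 184 186 182 176 157 168]
 [109 108 122 176 186 185 181 168 172 169]]
[[171 183 186 184 180 163 169 171 179 176 152]
 [169 181 185 183 181 168 165 149 160 161 134]
 [174 182 185 183 177 145 111  95 100 111 100]
 [175 182 183 174 164 142  97  81  80  87  97]
 [176 183 182 156 118  99  78  77  83  92 117]
 [174 182 183 170 141 130  93  82  83  96 121]
 [186 186 183 179 176 173 121  77  76  84 100]
 [178 174 168 167 169 167 111  68  68  78  81]
 [145 120 118 119 126 126  90  76  84  93  82]
 [154 123 112 106  86  71  69  83 104 115  92]
 [177 154 142 135  93  70  78  95 128 140 112]]
top [ 0.5698 -0.1475  0.048 ] [ 0.5004 -0.1513  0.048 ] 0.06893076288512262 0.008958858434159441
scene [ 0.5709 -0.1437  0.048 ] [ 0.5195 -0.164   0.048 ] 0.04972375654739142 0.024045695283887662
[ 0.4525 -0.048   0.264 ] [118.3019 -35.6554 123.7215]
```

drive_tool(
  increments=[
    [[0,0,0,0,-12,30,50],[0,0,0,0,-24,60,50],[0,0,0,0,-36,95,50],[0,0,0,0,-36,120,50],[0,0,0,10,-36,124,50],[0,0,0,25,-36,124,50],[0,0,0,40,-36,124,50],[0,0,0,55,-36,124,50],[0,0,0,60,-36,124,50],[0,0,0,60,-36,124,50]],
  ],
)

```text
time: 15.35
ee_pos: [0.5725, -0.093, 0.2024]
ee_rot: [0.706, 0.027, 0.707, -0.027]
wrist_force: [-0.4, -0.6, -0.4]
finger_gap: 0.0464
```

```bash
python3 - <<'E'
from m import *
c=get_image("scene");save(c,"scene6.png")
a=c["img"][160:300,260:450,::-1]
cv2.imwrite("pics/scene6a.png",cv2.resize(a,None,fx=4,fy=4,interpolation=cv2.INTER_CUBIC))
s=arm.read_state();M=rot(s["ee_rot"]).as_matrix();print(s["time"],s["ee_pos"],s["finger_gap"],(np.array([.5735,-.093,.145])-s["ee_pos"])@M*1000)
E
```

```text
15.4 [ 0.5728 -0.0931  0.203 ] 0.046547798291852266 [57.9858  0.1543  0.6985]
```

View pics/scene6a.png

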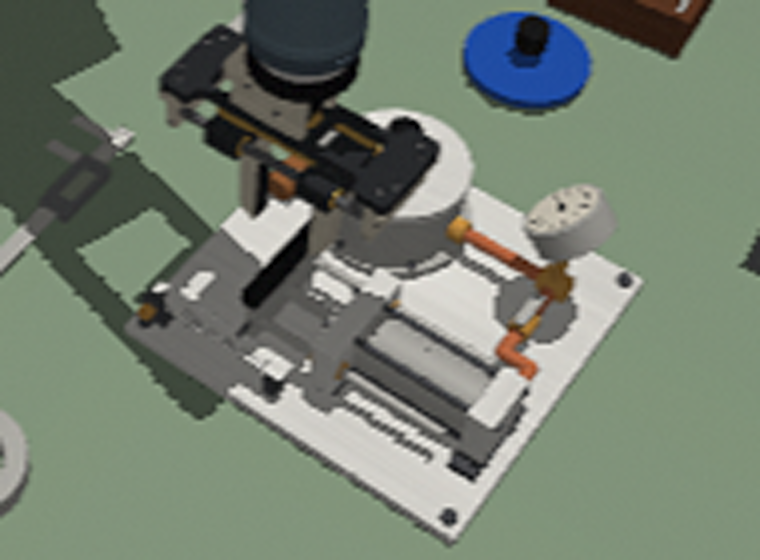

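drive_tool(
  increments=[
    [[0,0,0,15,0,0.7,50],[0,0,0,30,0,0.7,50],[0,0,0,45,0,0.7,50],[0,0,0,53,0,0.7,50],[0,0,0,58,0,0.7,50],[0,0,0,58,0,0.7,50],[0,0,0,58,0,0.7,30],[0,0,0,58,0,0.7,15],[0,0,0,58,0,0.7,0],[0,0,0,58,0,0.7,0]],
  ],
  force=50,
)

```text
time: 16.65
ee_pos: [0.5733, -0.0931, 0.145]
ee_rot: [0.707, 0.027, 0.707, -0.027]
wrist_force: [-1.4, -0.2, 2.1]
finger_gap: 0.0154
```

drive_tool(
  increments=[
    [[0,0,0,0,0,0,0],[0,0,0,0,0,0,0],[0,0,0,0,0,0,0],[0,0,0,0,0,0,0],[0,0,0,0,0,0,0],[0,0,0,0,0,-2,0],[0,0,0,0,0,-5,0],[0,0,0,0,0,-8,0],[0,0,0,0,0,-10,0],[0,0,0,0,0,-10,0]],
  ],
)

```text
time: 17.9
ee_pos: [0.5654, -0.0925, 0.145]
ee_rot: [0.708, 0.027, 0.705, -0.027]
wrist_force: [6.9, 1.1, -0.3]
finger_gap: 0.0157
```

```bash
python3 - <<'E'
from m import *
for n in ["scene","top"]:
    c=get_image(n);save(c,n+"7.png")
    a=cv2.imread("pics/"+n+"7.png"); a=a[180:280,260:390] if n=="scene" else a[130:210,300:400]
    cv2.imwrite("pics/%s7a.png"%n,cv2.resize(a,None,fx=6,fy=6,interpolation=cv2.INTER_CUBIC))
s=arm.read_state();print(s["time"],s["ee_pos"],s["finger_gap"],s["wrist_force"])
E
```

```text
18.0 [ 0.5655 -0.0925  0.145 ] 0.015710323354942126 [ 6.1993  0.7316 -0.8178]
```

View pics/scene7a.png

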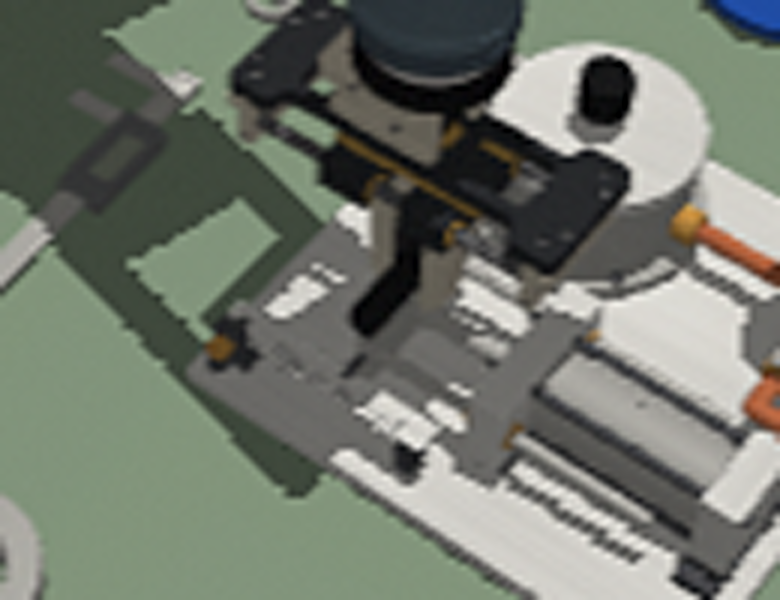

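View pics/top7a.png

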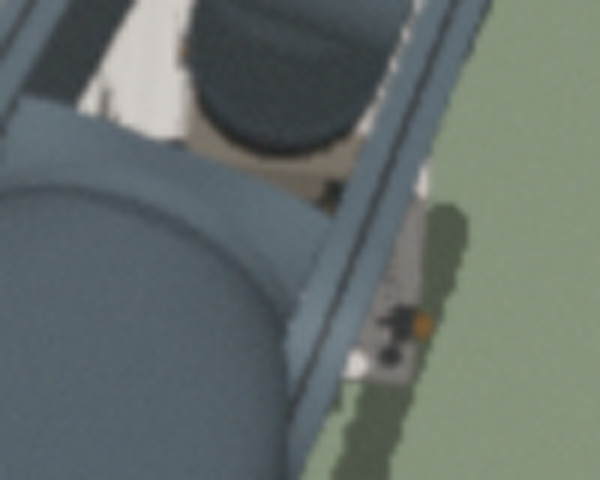

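drive_tool(
  increments=[
    [[0,0,0,0,0,-5,0],[0,0,0,0,0,-12,0],[0,0,0,0,0,-19,0],[0,0,0,0,0,-26,0],[0,0,0,0,0,-33,0],[0,0,0,0,0,-40,0],[0,0,0,0,0,-47,0],[0,0,0,0,0,-52,0],[0,0,0,0,0,-52,0],[0,0,0,0,0,-52,0]],
  ],
  force=55,
)

```text
time: 19.25
ee_pos: [0.515, -0.0887, 0.145]
ee_rot: [0.709, 0.027, 0.704, -0.027]
wrist_force: [13.3, 1.4, -6.7]
finger_gap: 0.0156
```

```bash
python3 - <<'E'
from m import *
for n in ["scene","top"]:
    c=get_image(n);save(c,n+"8.png")
    a=cv2.imread("pics/"+n+"8.png"); a=a[200:260,270:350] if n=="scene" else a[130:210,300:400]
    cv2.imwrite("pics/%s8a.png"%n,cv2.resize(a,None,fx=9 if n=="scene" else 6,fy=9 if n=="scene" else 6,interpolation=cv2.INTER_CUBIC))
s=arm.read_state();print(s["time"],s["ee_pos"],s["finger_gap"],s["wrist_force"])
E
```

```text
19.35 [ 0.5151 -0.0887  0.145 ] 0.015771290265435216 [11.9347  1.6449 -6.6427]
```

View pics/scene8a.png

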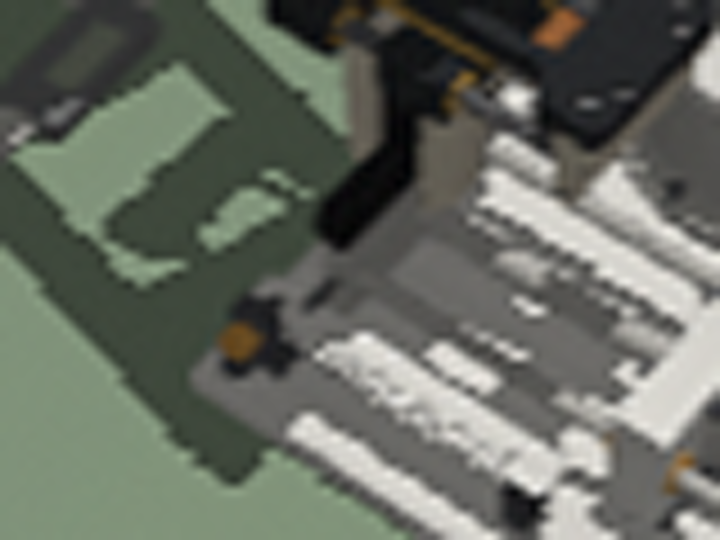

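View pics/top8a.png

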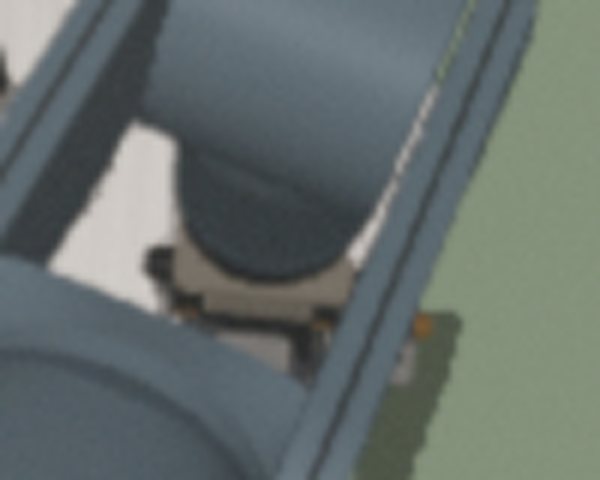

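```bash
python3 - <<'E'
from m import *
c=get_image("scene")
ux=np.array([np.cos(-.075),np.sin(-.075),0]);uy=np.array([-ux[1],ux[0],0])
I=np.array([.503,-.1505,.048])
f=lambda P:((proj(c,P)-[270,200]+.5)*9).round(1)
print("idx tip",f(I)); print("per10mm x",f(I+.01*ux)-f(I),"per10 y",f(I+.01*uy)-f(I),"z",f(I+[0,0,.01])-f(I))
a=c["img"][200:260,270:350,::-1]
b=cv2.resize(a,None,fx=9,fy=9,interpolation=cv2.INTER_NEAREST)
cv2.imwrite("pics/scene8b.png",b)
p=f([I,I-.01*uy,I+.01*ux])
E
```

```text
idx tip [[278.7 304.4]]
per10mm x [[23.2 14.8]] per10 y [[ 18.2 -18.8]] z [[ -0.1 -17.6]]
```

View pics/scene8b.png

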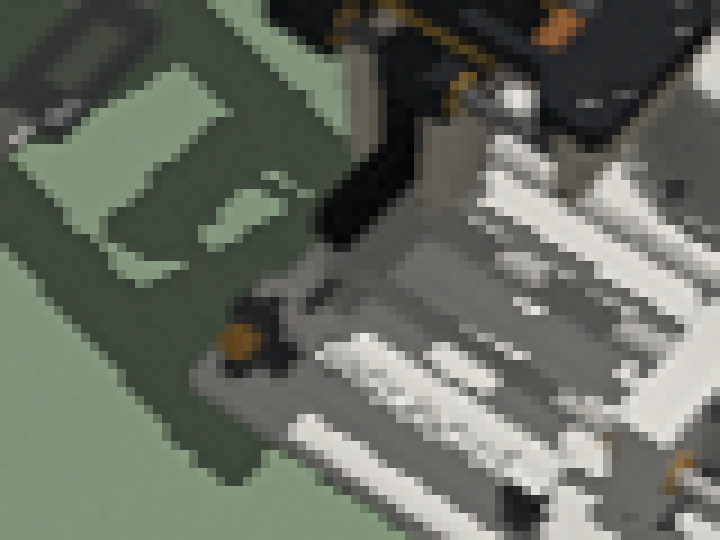

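drive_tool(
  increments=[
    [[0,0,0,0,0,-1,0],[0,0,0,0,0,-3,0],[0,0,0,0,0,-5,0],[0,0,0,0,0,-7,0],[0,0,0,0,0,-8.5,0],[0,0,0,0,0,-8.5,0],[0,0,0,0,0,-8.5,0],[0,0,0,0,0,-8.5,0],[0,0,0,0,0,-8.5,0],[0,0,0,0,0,-8.5,0]],
  ],
)

```text
time: 20.65
ee_pos: [0.5069, -0.0881, 0.145]
ee_rot: [0.71, 0.027, 0.703, -0.027]
wrist_force: [12.9, 2.7, -8.2]
finger_gap: 0.0157
```

```bash
python3 - <<'E'
from m import *
S=[]
for k in range(4):
    c=get_image("scene");S.append(c["img"].astype(float))
np.save("s9.npy",np.mean(S,0))
a=np.mean(S,0)[220:250,285:320,::-1]
b=cv2.resize(np.clip(a*1.8,0,255).astype(np.uint8),None,fx=20,fy=20,interpolation=cv2.INTER_NEAREST)
cv2.imwrite("pics/scene9.png",b)
s=arm.read_state();print(s["time"],s["ee_pos"],s["finger_gap"],s["wrist_force"])
for t in ["pointer_tip","index"]:
    for r in nets.find_in("scene",t): print(t,r)
E
```

```text
20.85 [ 0.5069 -0.0881  0.145 ] 0.015711429888879934 [14.0728  1.9373 -8.245 ]
pointer_tip {'pixel': [320.5, 230.1], 'conf': 0.58}
index {'pixel': [244.5, 273.1], 'conf': 0.5}
index {'pixel': [295.8, 235.6], 'conf': 0.37}
```

View pics/scene9.png

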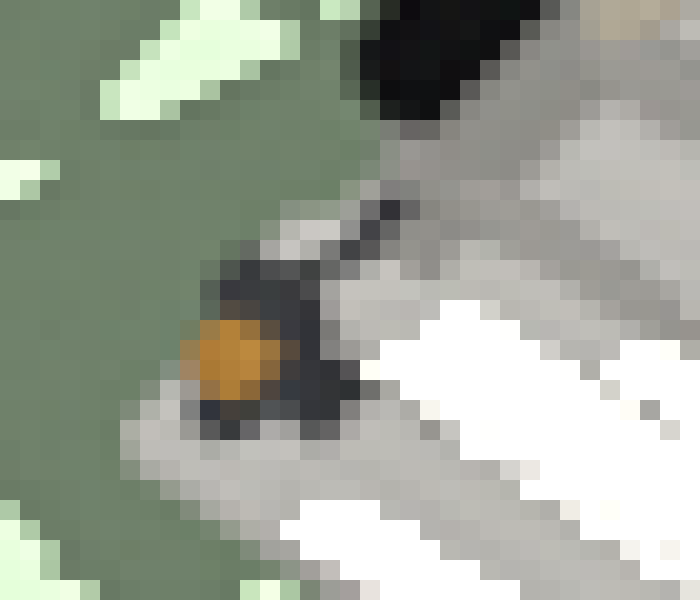

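```bash
python3 - <<'E'
from m import *
f=lambda im:cv2.resize(np.clip(im[220:250,285:320].astype(float)*1.8,0,255).astype(np.uint8),None,fx=11,fy=11,interpolation=cv2.INTER_NEAREST)
A=f(cv2.imread("pics/scene8.png"));B=f(np.load("s9.npy")[...,::-1])
cv2.imwrite("pics/cmp.png",np.hstack([A,B]))
c=get_image("top");a=c["img"][165:205,340:385,::-1]
cv2.imwrite("pics/top9.png",cv2.resize(a,None,fx=14,fy=14,interpolation=cv2.INTER_NEAREST))
E
```

```text
(no output)
```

View pics/cmp.png

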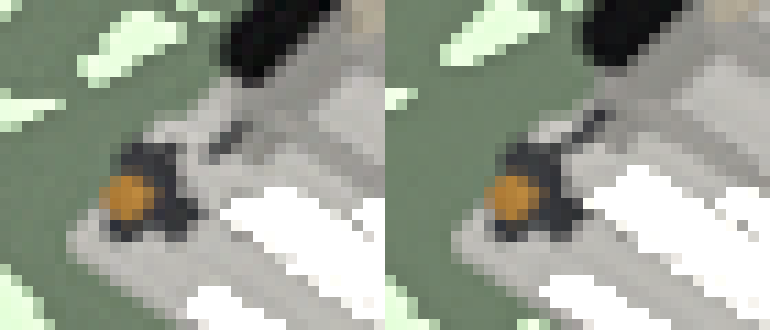

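View pics/top9.png

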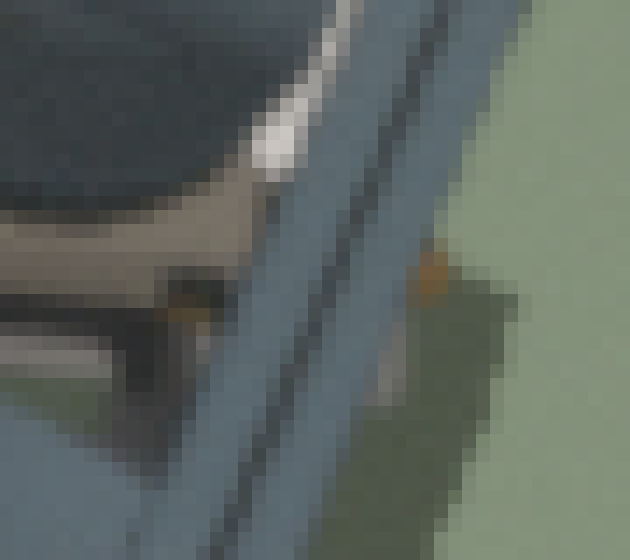

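```bash
python3 - <<'E'
from m import *
A=cv2.imread("pics/scene8.png").astype(int).mean(-1);B=np.load("s9.npy").mean(-1);Z=cv2.imread("pics/scene0.png").astype(int).mean(-1)
print("cols 295..309 rows 228..240")
for X in(A,B,Z): print(X[228:241,295:310].round().astype(int))
E
```

```text
cols 295..309 rows 228..240
[[ 63  64  65  64  66  64  62  63  76  98 100  89  83  82  80]
 [ 64  65  65  65  64  64  64  76  98 104  98  86  81  81  79]
 [ 65  65  64  65  76  79  78  97 107 107 100  81  74  79  82]
 [ 65  65  63  75 100 110 109 107 105 105  86  47  56  74  81]
 [ 66  59  57  92 109  96 101 112 109  83  46  44  74  81  74]
 [ 60  46  31  42  46  34  68 101  87  48  42  70  81  79  77]
 [ 49  33  34  35  31  43  89 107  85  68  97 101  85  77  91]
 [ 52  43  39  35  32  30  86 106 106 107 108 108 104  99 102]
 [ 65  67  60  43  35  30  67  97 106 104 104 103 105 105 105]
 [ 65  68  73  62  42  31  73  87 100 107 101  90  94 102 184]
 [ 64  67  69  54  36  32  28  48  94 107  92 179 190 195 212]
 [ 60  65  57  38  31  31  32  28  65  94 197 161 174 185 188]
 [ 28  36  34  46  43  31  31  71 100 103  96 136 168 168 162]]
[[ 64  65  64  64  65  65  64  64  70  78  82  81  79  79  78]
 [ 65  64  64  64  64  64  63  77  88  71  71  79  82  87  88]
 [ 65  65  64  64  75  78  81  87  61  28  56  74  80  83  86]
 [ 65  65  64  75 100 111 111  80  38  56  79  80  77  80  83]

[... 687 characters left out ...]
9 190]
 [123 123 122 120 134 142 134 172 194 194 191 189 187 189 189]
 [123 123 121 134 181 203 200 195 190 191 191 192 190 188 188]
 [124 110 103 170 199 176 184 207 192 186 191 191 193 192 191]
 [111  81  61  79  85  57 117 179 196 199 179 179 191 193 192]
 [ 85  54  64  62  59  71 163 196 194 196 196 189 188 191 192]
 [ 90  46  56  64  65  44 159 196 191 191 195 197 197 194 192]
 [118 127 104  61  40  28  89 170 196 191 191 192 196 198 193]
 [ 91 122 124  90  44  25  67 145 190 199 194 163 172 193 197]
 [ 52  75  94  70  28  27  23  36 125 193 179 179 168 173 193]
 [ 72  55  50  34  31  29  27  24  55 103 185 146 159 171 175]
 [ 52  48  31  41  39  28  25  66  91  94 123 146 153 155 151]]
```

drive_tool(
  increments=[
    [[0,0,0,0,0,-0.5,0],[0,0,0,0,0,-1,0],[0,0,0,0,0,-1,0],[0,0,0,0,0,-1,0],[0,0,0,0,0,-1,0],[0,0,0,0,0,-1,0],[0,0,0,0,0,-1,0],[0,0,0,0,0,-1,0],[0,0,0,0,0,-1,0],[0,0,0,0,0,-1,0]],
  ],
)

```text
time: 22.25
ee_pos: [0.5061, -0.0881, 0.145]
ee_rot: [0.71, 0.027, 0.703, -0.027]
wrist_force: [14.5, 2.7, -8.7]
finger_gap: 0.0159
```

```bash
python3 - <<'E'
from m import *
c=get_image("scene");save(c,"scene10.png");P=cloud(c)
ctr=np.array([.5985,.0405]);r=np.hypot(P[...,0]-ctr[0],P[...,1]-ctr[1])
m=(r<.06)&(r>.02)&(abs(P[...,2]-.082)<.008);q=P[m];k=np.median(q[:,2]);w=abs(q[:,2]-k)<.003
print(len(q),k,np.linalg.lstsq(np.c_[q[w][:,:2]-ctr,np.ones(w.sum())],q[w,2],rcond=None)[0])
print(c["img"][228:236,295:310].astype(int).mean(-1).round().astype(int))
s=arm.read_state();print(s["time"],s["ee_pos"],s["finger_gap"],s["wrist_force"],abs(s["joint_vel"]).max())
cv2.imwrite("pics/scene10a.png",cv2.resize(c["img"][100:300,230:450,::-1],None,fx=3,fy=3,interpolation=cv2.INTER_CUBIC))
E
```

```text
616 0.08240092195327792 [-0.0016 -0.002   0.0825]
[[ 65  64  65  65  65  65  64  64  76  81  83  81  79  80  76]
 [ 63  64  63  64  63  64  64  78  71  57  72  80  83  88  87]
 [ 64  65  64  63  75  80  83  77  49  38  70  79  78  83  88]
 [ 66  65  64  76 101 111  88  49  37  69  84  80  76  81  83]
 [ 66  60  57  92 108  97  59  44  76  84  82  78  86 102  98]
 [ 60  45  32  43  47  36  57  96 110 106  87  84  98 104 104]
 [ 50  36  34  33  33  44  90 106 106 105 105 105 105 102 101]
 [ 51  41  38  37  32  31  86 105 102 100 102 186 206 159 115]]
22.3 [ 0.5061 -0.0881  0.145 ] 0.015552268033765533 [15.1849  2.3495 -8.907 ] 0.001247117561128338
```

View pics/scene10a.png

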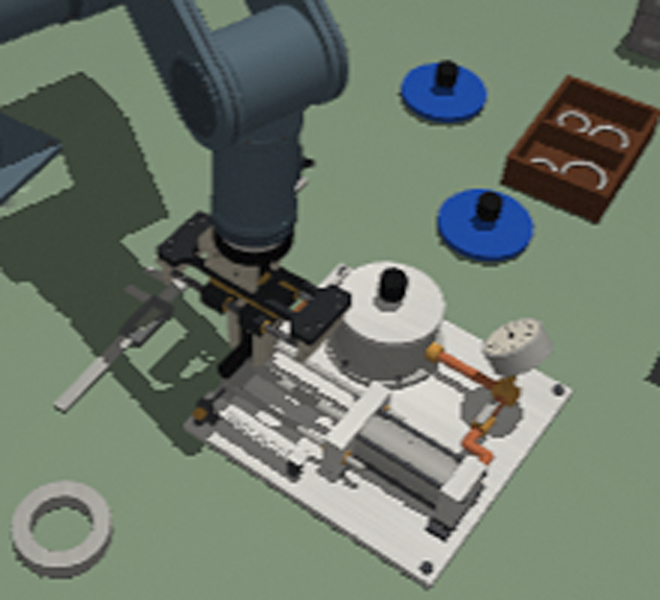

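```bash
python3 -c "
from plant import ticket; print(ticket.job_done())"
```

```text
the job is handed in; nothing more can be done
None
```

The cover is seated on the pot and let go. The gripper is holding the pull bar at the index against the spring. I handed the job in at about 22 s, and it reported no verdict.

**Cover:** I picked the aluminium cover by its knob, not one of the blue look-alikes, and lowered it slowly into the pot. In the last depth check its top was at 82.4 mm, where 82 mm is fully seated, and its tilt was under 0.005 rad. The fingers were well clear of it. I aligned the cover to the pot using the scene camera just before lowering, but did not measure its centring again after release.

**Pull bar:** I drew it out about 67 mm and held it with a 55 N grip. The arm was at rest, with about 15 N of spring load at the wrist.

**Pointer and index:** In the last scene picture the two blades lined up within about 1 mm. The top camera's first measurement put the mark at about 69 mm of travel, so the two disagree by about 1.5 mm. I stopped between them, and both readings are inside the 5 mm tolerance. By then the arm hid the pointer from the top camera, so it could not settle the difference.

**Other things on the bench:** Nothing looked out of place in the last picture, but I did not measure each item.

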